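# Open the spark stand and cap its chamber

## Task

Open the spark stand for cleaning: take its table plate by the red rail (clamped anywhere along its slots, so feel for it and grip without dragging the plate) and ease it straight up off the two tight brass dowels, keeping it level and without leaning on the dowels, then lay it rail-up, flat in the steel tray, setting it down rather than dropping it. Then close the bare chamber bore in the stand with the yellow dust cap from its sloping parking block, rim down and flange flush. Leave the samples, tools and bottle where they are.

Things in the scene. Friction and masses are not known exactly. Their poses are not given: they have to be found in the camera images.
- rail_mark (a point): Mark on the plate where the red grip rail nominally has its centre (half-way up). The rail, 12 mm thick (plate x), 70 mm long (y), 46 mm tall, is clamped firmly in slots up to 20 mm either side of it along the plate's x: a new place each time, not measured, so see it or feel for it. Rail top 23 mm above, plate's upper face 23 mm below this point, 35 mm above plate_base.
- plate_base (a point): Centre of the underside of the loose aluminium table plate, 110 (x) x 150 (y) x 12 mm, 0.4 to 0.7 kg with its rail. Two through holes of 11 mm at y = +60 and -60 mm (x = 0) go over the dowels, so the seated plate has only 0.5 mm of play sideways. z up.
- seat (a point): Centre of the flat steel top of the blue spark stand (130 (x) x 170 (y) x 50 mm tall, fixed), which is also the mouth of the chamber bore: 44 mm diameter, 22 mm deep. The plate starts seated here, its axes along the stand's.
- dowels: Two fixed brass dowels, 10 mm diameter, 20 mm tall, on the stand at y = +60 and -60 mm, origin between. The plate may press on them with up to 10 N. Closing hard off-centre on the rail drags it against them. A close of a few N stalls wider than the rail, with a side force on the tool towards the rail's middle. Side load left in the grip (a few N per mm) must be eased off before lifting.
- tray_in (a point): Centre of the inner floor of the open steel cleaning tray, fixed: outside 170 (x) x 210 (y) x 18 mm tall, walls and floor 4 mm. Floor 4 mm above the bench. The plate lies inside with its long side along the tray's y, either way round.
- cap_knob (a point): Centre of the black grip knob of the yellow dust cap (knob 22 mm diameter, 40 mm tall, so 20 mm to its top and to the flange's upper face). z is the cap's axis, pointing out of the knob's free end; it starts leaning 30 degrees, towards the parking block's -x.
- cap_flange (a point): Underside of the cap's flange, on its axis, 25 mm below the knob centre. Flange 60 mm diameter, 5 mm thick; below it the rim (skirt), 40 mm diameter, 14 mm long. Cap 80 g. Fitted when this point is at the seat centre, z up.
- park: Grey parking block, fixed, 90 x 84 mm foot; its socket plate (80 x 80 mm) slopes 30 degrees, facing -x and up. Centre of the 43 mm socket is 46 mm above this origin (centre of the foot). The cap sits in it with its rim inside and pulls out along its own axis (14 mm).
- sample_a: Bystander: loose steel disc, 40 mm diameter, 22 mm tall; origin under its centre.
- sample_b: Bystander: loose aluminium disc, 44 mm diameter, 18 mm tall; origin under its centre.
- sample_c: Bystander: loose copper disc, 36 mm diameter, 25 mm tall; origin under its centre.
- brush: Bystander: loose wooden brush lying on the bench.
- wrench: Bystander: loose steel wrench lying on the bench.
- cleaner: Bystander: loose white bottle, 56 mm diameter, 130 mm tall; origin under its centre.
- plate: The table plate as a body (same origin and axes as plate_base).
- cap: The dust cap as a body; origin at the rim's lower end, 14 mm below cap_flange.
There are look-alikes about, which are no part of the job. What is shaped like the plate but green or pink is not meant. Of the things shaped like the cap, the yellow one is meant.

How it is judged:
By the outcome, as a careful person would: the job done as asked, in the order asked, and still so for the second after the job is handed in, with the robot touching nothing.
It also fails if it takes over 67 s, if anything falls off the work surface, if the arm or the gripper's body presses on something with over 40 N, if the wrist force passes 120 N, or if a joint passes its speed limit or range.

## Robot

A 7-joint arm with a two-finger parallel gripper is mounted at the origin on the work surface. World frame = base frame: x ahead of the robot, y to its left, z up, the work surface at z = 0. Lengths are in mm, angles in rad, forces in N, time in s.
With the tool pointing down it reaches from about 400 to 900 mm from the base axis. Payload 5.6 kg.
Tool frame: the origin (TCP) lies midway between the tips of the shut fingers; the grasp point (between the pads) lies 19 mm behind it; x points along the fingers, y is the direction in which the jaws open and shut, and the axes are right-handed (so a half turn about x gives the same grasp; the last joint's range is limited). The gripper opens to 92 mm and grips with 3 to 60 N. Pads are 20 mm wide; open, the fingers measure 128 mm over their backs; the gripper's body (75 mm by 189 mm) begins 69 mm behind the grasp point.
Start: joints at [1.117, 0.468, -0.012, 1.603, 0.006, 1.071, -0.056], TCP at [259.534, -595.946, 214.592] pointing down, gripper open.
Joint ranges: [-2.53, 2.53], [-0.31, 2.02], [-1.57, 1.55], [0.28, 2.44], [-1.29, 4.43], [0.15, 1.84], [-2.92, 2.92]. Speed limits (rad/s): [2.57, 2.57, 3.14, 3.14, 3.14, 3.14, 3.14].

## Interface

Orientations are given as a rotation vector (axis times angle).
In Python, from cell import robot, grip, kin, viewer gives the robot as it stands. Calls block until the motion is done:
- robot.movep(position, orientation): joint-space move of the TCP to a pose.
- robot.servo_line(position, feed=150, rotation=None): straight line of the TCP; rotation=None keeps the orientation; feed is the mean speed in mm/s.
- robot.goto_joints(angles): joint-space move.
- grip(opening, newtons=None): opening from 0.0 (shut) to 1.0 (fully open); newtons is the grip in N (None keeps the last); returns when the fingers have stopped.
- robot.hold(seconds).
- kin.ik(position, orientation): joint angles nearest the present ones, or None.
- robot.observe(): the state.
- viewer.read_camera(name): name is "side" or "top" or "wrist"; returns the picture (480x640x3 uint8, red, green, blue); there is no depth.
- viewer.camera_info(name): a dict with "camera_matrix" (3x3 intrinsics, pixels), "R" (3x3) and "t" (3): a world point X has camera coordinates R X + t. Camera axes: x right, y down, z forward; pixel columns grow to the right and rows downward; lengths in mm; the calibration is good to about 2 mm. A picture is of the moment at which its call begins: read the wrist's pose just before it. camera_info takes no time and is no camera call; for the wrist camera it gives the pose at the moment of the call.
A pose or a line that the arm cannot do raises robot.IKError and nothing moves.
- robot.job_done(): hands the job in, once; it reports no verdict.
Trained networks look in the newest picture that a camera, given by its name, has taken for a name from the list of things; names that differ only in an ending like _2 or _b are one class to them, and where a whole thing is asked for, a point or a joint stands for the part that bears it (a point fixed in the world has none). Each returns a list of dicts, best first, with "confidence" (0 to 1); they miss things now and then, are a little off and sometimes report something else, mostly with a low value. They report only what shows in the picture. A call takes as long as a camera call. They do not tell look-alikes from the thing itself.
- viewer.silhouettes(name, camera): "mask" (480x640 bool, what is visible of it).
- viewer.pinpoint(name, camera): "at" ([x, y, z] in mm, in the coordinates of the camera as it stood for that picture, good to about 4 mm: a listed point, or the origin of a listed thing).
The state is a dict: "t": time; "joints": joint angles; "joint_velocities": joint speeds; "joint_torque": joint torques, N m; "tcp_pos": TCP position; "tcp_rot": TCP orientation; "contact_force": force on the tool from outside, world axes, zero at the start; "wrist_torque": the same for the moment, N m; "grip_width": opening from 0.0 (shut) to 1.0 (fully open).
Only numpy, scipy, OpenCV 4.12 (cv2) and the standard library are available. Lean on these libraries where they do the work, as an engineer would, in place of code of your own. Each camera call takes 0.05 s, during which the arm holds its last target.

## Working session

There is one attempt and no reset: what is moved stays moved. The work goes in short steps, each a Python script; the robot and the scene stay as the last script left them, time stands still between calls to the robot, and variables do not carry over. Pictures are saved under pics/ and viewed, and the job is handed in when it is done.

```bash
ls; mkdir -p pics
python3 - <<'E'
from cell import robot, grip, kin, viewer
import cv2
s=robot.observe(); print(s)
for n in ["side","top","wrist"]:
    im=viewer.read_camera(n); cv2.imwrite(f"pics/a_{n}.png",im[:,:,::-1])
    i=viewer.camera_info(n); print(n,i)
E
```

```text
pics
{'t': 0.0, 'joints': array([ 1.11700982,  0.46838175, -0.01160846,  1.60358375,  0.00598909,
        1.07138418, -0.05631982]), 'joint_velocities': array([-3.39001099e-04,  9.98433355e-05,  6.67930353e-04, -7.03433326e-04,
       -1.93328365e-03, -1.84396080e-03,  4.05069183e-04]), 'joint_torque': array([ 1.10655058e-04, -5.20564413e+01, -1.22152671e-02, -2.43750751e+01,
       -5.66284417e-02,  1.72120443e-02,  1.52547950e-04]), 'tcp_pos': array([ 259.28363294, -595.43577565,  213.65387538]), 'tcp_rot': array([ 1.99548365,  0.41742355, -1.99641606]), 'contact_force': array([-0.03673093,  0.58415908, -0.16638901]), 'wrist_torque': array([ 0.02073294, -0.01252132, -0.01869246]), 'grip_width': 0.9988511489797357}
side {'camera_matrix': array([[543.28368596,   0.        , 320.41075112],
       [  0.        , 543.28368596, 243.03213377],
       [  0.        ,   0.        ,   1.        ]]), 'R': array([[-0.91429623, -0.40483301,  0.01313929],
       [-0.23765831,  0.50990704, -0.82674865],
       [ 0.32799534, -0.75901584, -0.56241801]]), 't': array([ 493.15096571,  182.39023333, 1236.61197067])}
top {'camera_matrix': array([[472.71383277,   0.        , 318.2098797 ],
       [  0.        , 472.71383277, 238.3562504 ],
       [  0.        ,   0.        ,   1.        ]]), 'R': array([[ 0.01573957, -0.99947484, -0.028325  ],
       [-0.99738802, -0.01369687, -0.07091918],
       [ 0.07049397,  0.02936725, -0.99707982]]), 't': array([   8.71632006,  527.71761484, 1046.86992825])}
wrist {'camera_matrix': array([[340.38564378,   0.        , 312.65927926],
       [  0.        , 340.38564378, 241.96280229],
       [  0.        ,   0.        ,   1.        ]]), 'R': array([[ 3.99267329e-01, -9.16834529e-01, -2.14869730e-04],
       [-8.84030799e-01, -3.85043917e-01,  2.65010809e-01],
       [-2.43053794e-01, -1.05620206e-01, -9.64245417e-01]]), 't': array([-650.58752142,  -30.70043668,  390.0536874 ])}
```

View pics/a_top.png

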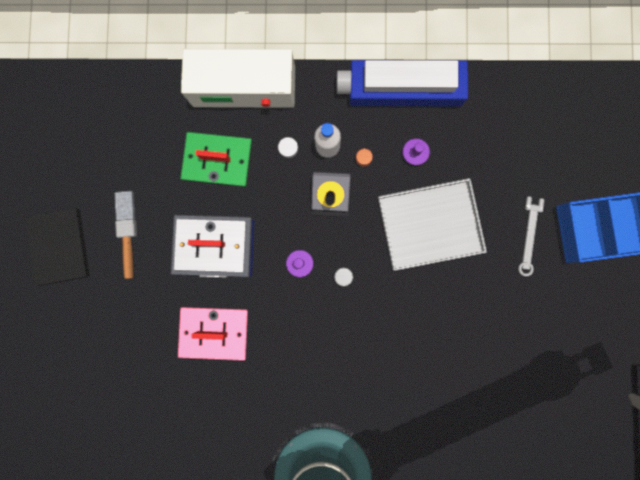

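View pics/a_side.png

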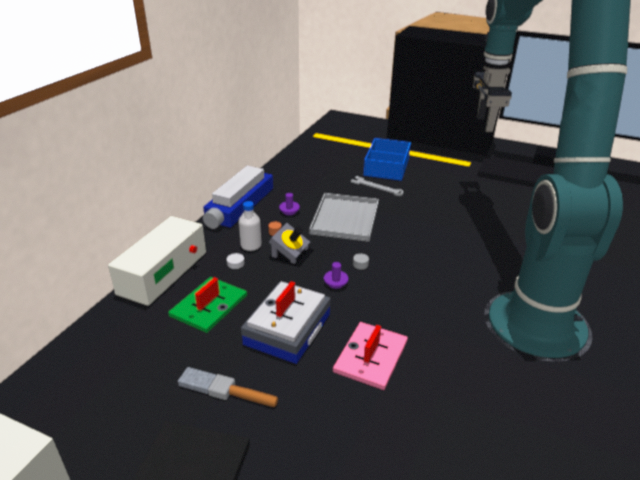

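```bash
cat > h.py <<'E'
from cell import robot, grip, kin, viewer
import numpy as np, cv2
from scipy.spatial.transform import Rotation as R
def world(p,cam,info=None):
    i=info or viewer.camera_info(cam); return np.array(i["R"]).T@(np.array(p)-i["t"])
def proj(X,cam,info=None):
    i=info or viewer.camera_info(cam); c=np.array(i["R"])@np.array(X,float)+i["t"]; u=i["camera_matrix"]@c; return u[:2]/u[2]
def unproj(u,v,z,cam,info=None):
    i=info or viewer.camera_info(cam); d=np.linalg.inv(i["camera_matrix"])@[u,v,1]; d=i["R"].T@d; c=-i["R"].T@i["t"]
    return c+d*(z-c[2])/d[2]
def snap(cam,fn):
    im=viewer.read_camera(cam); cv2.imwrite(f"pics/{fn}.png",im[:,:,::-1]); return im
E
python3 - <<'E'
from h import *
np.set_printoptions(precision=1,suppress=True)
for cam in ["top","side"]:
    for n in ["rail_mark","plate_base","seat","tray_in","cap_knob","cap_flange","park","dowels"]:
        for d in viewer.pinpoint(n,cam)[:4]:
            w=world(d["at"],cam); print(cam,n,round(d["confidence"],2),w,proj(w,cam))
print(robot.observe()["t"])
E
```

```text
top rail_mark 0.85 [313.3 252.1  33.1] [209.8 333.2]
top rail_mark 0.83 [503.1 251.7  84. ] [206.7 246.1]
top rail_mark 0.76 [708.7 255.7  34.6] [213.6 156.6]
top plate_base 0.71 [503.8 252.5  50.8] [210.3 246.6]
top plate_base 0.68 [712.2 256.2   2.6] [216.9 158.4]
top plate_base 0.68 [311.  256.3  -4.8] [212.2 332.1]
top tray_in 0.57 [ 564.3 -236.5    0. ] [429.4 224.4]
top cap_knob 0.95 [ 732.6 -201.4   38.9] [417.1 147.3]
top cap_knob 0.66 [471.4  54.3  39.3] [300.4 262.8]
top cap_knob 0.55 [613.1  -4.8  67.7] [328.  197.4]
top cap_flange 0.92 [627.9 -14.4  47.9] [332.5 192.3]
top cap_flange 0.64 [469.4  57.8  15.5] [299.5 263.9]
top cap_flange 0.63 [ 728.7 -203.    14.4] [415.9 151.8]
top park 0.85 [627.8  -8.7  -1.8] [330.  195.9]
side rail_mark 0.72 [503.2 254.2  84.7] [288.3 300.3]
side rail_mark 0.65 [530.7 460.9   2.9] [228.8 391.2]
side rail_mark 0.6 [305.8 254.3  33.7] [374.  345.2]
side rail_mark 0.58 [706.9 255.6  37.3] [209.4 292.4]
side plate_base 0.84 [311.  253.8  -0.2] [370.7 355.9]
side plate_base 0.74 [507.3 255.3  53.1] [286.6 311.3]
side plate_base 0.73 [707.6 261.7   3. ] [209.2 305.2]
side seat 0.64 [441.9 -38.9   1. ] [360.8 264.9]
side tray_in 0.78 [ 565.5 -237.2    6.1] [344.9 216.5]
side cap_knob 0.8 [472.9  61.   44.9] [335.5 269.4]
side cap_knob 0.79 [ 729.5 -204.2   39.1] [289.8 200. ]
side cap_knob 0.65 [612.5 -10.1  69.1] [296.5 233.2]
side cap_flange 0.92 [471.6  61.4  12. ] [335.6 280.3]
side cap_flange 0.67 [ 730.2 -198.4   17.4] [288.9 207.2]
side cap_flange 0.63 [626.   -1.3  46.6] [290.5 240.9]
side park 0.97 [627.   -6.2   3.7] [291.2 253.3]
0.95
```

Run:
```python
from h import *
np.set_printoptions(precision=3,suppress=True)
def tool(xd,yd):
    x=np.array(xd,float);x/=np.linalg.norm(x);y=np.array(yd,float);y-=x*(x@y);y/=np.linalg.norm(y)
    return R.from_matrix(np.c_[x,y,np.cross(x,y)])
s=robot.observe(); M=R.from_rotvec(s["tcp_rot"]).as_matrix(); print("M",M)
i=viewer.camera_info("wrist"); c=-i["R"].T@i["t"]; print("cam in tool",M.T@(c-s["tcp_pos"]), "camfwd in tool",M.T@i["R"][2])
im=cv2.imread("pics/a_top.png")
for p,yd in [((500,253,250),(1,0,0)),((500,253,250),(-1,0,0)),((500,253,250),(0,1,0)),((565,-237,200),(1,.1,0)),((565,-237,200),(-1,-.1,0)),((565,-237,200),(-.1,1,0)),((505,253,60),(1,0,0)),((505,253,60),(-1,0,0))]:
    print(p,yd,kin.ik(p,tool((0,0,-1),yd).as_rotvec()))
for yd in [(0,1,0),(0,-1,0),(1,0,0),(-1,0,0)]:
    print(yd,kin.ik((612,-8,80),tool((.5,0,-.866),yd).as_rotvec()),kin.ik((505,253,80),tool((0,0,-1),yd).as_rotvec()))
```

```text
M [[-0.     0.399 -0.917]
 [-0.    -0.917 -0.399]
 [-1.     0.     0.   ]]
cam in tool [-170.262    0.877  -73.762] camfwd in tool [0.964 0.001 0.265]
(500, 253, 250) (1, 0, 0) [ 0.271  0.51  -1.07   1.74   0.481  1.183 -0.935]
(500, 253, 250) (-1, 0, 0) [ 0.381  0.664 -1.314  1.735  0.67   1.284  2.053]
(500, 253, 250) (0, 1, 0) [ 0.274  0.513 -1.075  1.74   0.485  1.185  0.633]
(565, -237, 200) (1, 0.1, 0) [ 0.656  0.461 -0.417  1.691  0.211  1.034  0.269]
(565, -237, 200) (-1, -0.1, 0) [ 0.206  0.418  0.179  1.723 -0.085  1.008 -2.627]
(565, -237, 200) (-0.1, 1, 0) [ 0.848  0.525 -0.691  1.678  0.372  1.074  1.714]
(505, 253, 60) (1, 0, 0) [ 0.168  0.774 -0.946  1.877  0.793  0.921 -1.164]
(505, 253, 60) (-1, 0, 0) [ 0.346  1.079 -1.335  1.868  1.143  1.229  1.755]
(0, 1, 0) [ 0.238  0.461 -0.345  2.188  1.651  0.168 -0.069] [ 0.262  0.843 -1.115  1.864  0.891  1.039  0.337]
(0, -1, 0) [ 0.975  1.228 -1.505  2.15   1.833  1.147 -2.876] [-0.066  0.589 -0.594  1.883  0.446  0.804 -2.469]
(1, 0, 0) [ 0.504  0.538 -0.666  2.172  1.634  0.323 -1.549] [ 0.213  0.779 -1.02   1.867  0.806  0.977 -1.174]
(-1, 0, 0) [ 0.319  0.478 -0.441  2.183  1.637  0.21   1.535] [ 0.349  1.03  -1.333  1.86   1.088  1.224  1.783]
```

View pics/a_wrist.png

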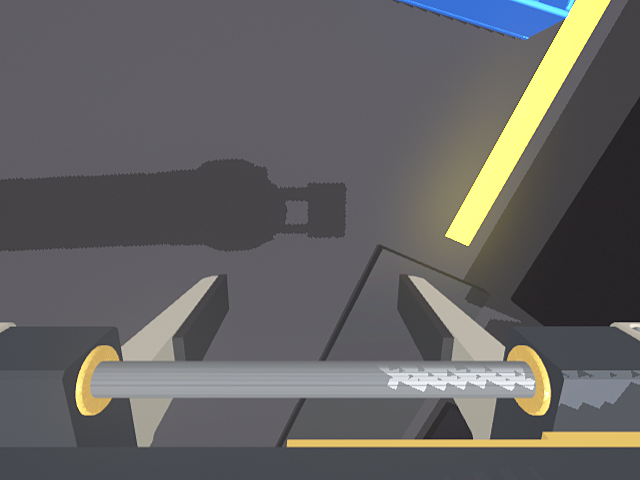

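```bash
cat >> h.py <<'E'
def tool(xd,yd):
    x=np.array(xd,float);x/=np.linalg.norm(x);y=np.array(yd,float);y-=x*(x@y);y/=np.linalg.norm(y)
    return R.from_matrix(np.c_[x,y,np.cross(x,y)]).as_rotvec()
DOWN=(0,0,-1)
np.set_printoptions(precision=3,suppress=True)
E
python3 - <<'E'
from h import *
robot.movep((505,253,210),tool(DOWN,(1,0,0)))
s=robot.observe(); print(s["t"],s["tcp_pos"],s["joints"],s["contact_force"])
i=viewer.camera_info("wrist"); snap("wrist","b_wrist"); np.save("b_info.npy",i,allow_pickle=True)
for n in ["rail_mark","plate_base"]:
    for d in viewer.pinpoint(n,"wrist"):
        w=world(d["at"],"wrist",i); print(n,d["confidence"],w,proj(w,"wrist",i))
E
```

```text
4.0417 [505.517 252.128 209.827] [ 0.276  0.592 -1.095  1.771  0.577  1.143 -1.004] [-0.861 -0.172  0.068]
rail_mark 0.97 [505.155 251.45   85.633] [312.547 234.224]
rail_mark 0.86 [711.056 256.57   37.724] [513.841 217.622]
rail_mark 0.63 [309.748 252.312  36.861] [122.747 222.146]
rail_mark 0.62 [445.249 -45.152  -1.99 ] [269.282 428.45 ]
rail_mark 0.25 [631.417  -7.055  27.011] [413.179 421.803]
plate_base 0.88 [509.252 253.528  46.57 ] [316.657 222.675]
plate_base 0.82 [311.041 250.951   1.862] [140.74  216.821]
plate_base 0.64 [710.854 258.578   2.521] [496.054 209.673]
```

View pics/b_wrist.png

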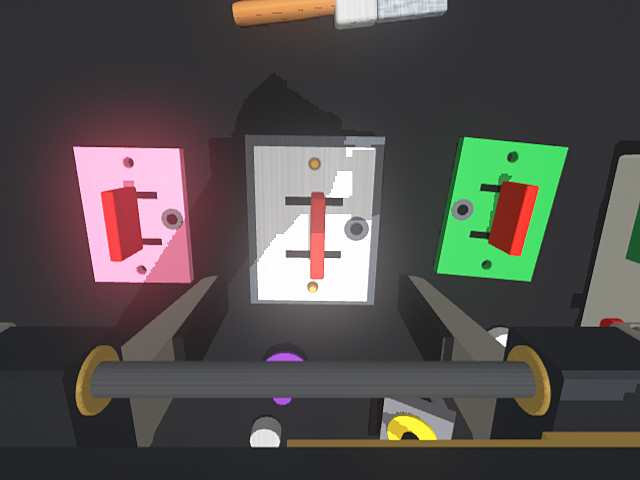

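Run:
```python
from h import *
i=np.load("b_info.npy",allow_pickle=True).item()
im=cv2.imread("pics/b_wrist.png"); hsv=cv2.cvtColor(im,cv2.COLOR_BGR2HSV)
H,S,V=[hsv[:,:,k].astype(int) for k in range(3)]
sub=np.zeros(H.shape,bool); sub[130:310,245:390]=1
br=sub&(H>10)&(H<30)&(S>90)
n,l,st,c=cv2.connectedComponentsWithStats(br.astype(np.uint8))
for k in range(1,n):
    if st[k,4]>20: print("dowel",st[k],c[k],unproj(*c[k],69,"wrist",i))
red=sub&((H<8)|(H>172))&(S>90)
n,l,st,c=cv2.connectedComponentsWithStats(red.astype(np.uint8))
for k in range(1,n):
    if st[k,4]>50: print("red",st[k],c[k])
for r in range(188,284,6):
    x=np.where(red[r])[0]
    if len(x): print(r,x.min(),x.max(),V[r,x.min():x.max()+1])
wt=sub&(S<40)&(V>110)
cv2.imwrite("pics/b_mask.png",(wt*255).astype(np.uint8))
cnt=max(cv2.findContours(wt.astype(np.uint8),0,2)[0],key=cv2.contourArea)
ap=cv2.approxPolyDP(cv2.convexHull(cnt),5,True)[:,0]; 
for p in ap: print(p,unproj(*p,62,"wrist",i))
```

```text
dowel [309 158  11  11  89] [314.27  163.438] [506.788 312.296  69.   ]
dowel [308 282   9  11  80] [312.175 286.738] [504.681 194.015  69.   ]
red [ 310  192   15   87 1197] [317.048 235.29 ]
194 312 323 [147 153 153 154 154 153 154 153 152 153 151 143]
200 311 324 [176 195 200 197 198 196 197 198 197 197 198 198 200 202]
206 311 324 [183 192 200 200 201 201 200 201 200 200 201 202 199 193]
212 311 324 [183 194 201 201 201 201 200 200 201 201 201 201 195 185]
218 311 324 [187 196 203 202 202 202 201 201 201 203 201 204 196 172]
224 311 324 [187 200 203 203 203 203 202 204 203 203 203 206 193 164]
230 311 324 [186 203 206 205 204 204 205 204 205 204 205 206 190 199]
236 311 324 [249 255 255 254 254 254 254 254 254 254 254 255 252 217]
242 310 323 [198 250 255 254 254 254 254 254 254 254 254 254 255 250]
248 310 323 [215 251 255 254 254 254 254 254 254 254 254 254 254 251]
254 310 323 [230 255 255 254 254 254 254 254 254 254 254 255 255 255]
260 310 323 [233 250 255 254 254 254 254 254 254 254 254 255 253 241]
266 310 323 [236 250 255 254 254 254 254 254 254 254 254 255 253 230]
272 310 323 [240 251 254 254 254 254 254 254 254 254 254 255 252 234]
278 311 322 [249 254 254 254 253 253 252 252 252 253 253 249]
[384 137] [569.112 334.926  62.   ]
[373 304] [566.7   171.993  62.   ]
[251 303] [442.245 173.304  62.   ]
[254 146] [452.624 327.382  62.   ]
```

Run:
```python
from h import *
i=np.load("b_info.npy",allow_pickle=True).item()
for r,c in [(206,318),(224,318),(254,317),(272,317),(238,317.5)]:
  print(unproj(c,r,108,"wrist",i))
# top view too
im=cv2.imread("pics/a_top.png"); hsv=cv2.cvtColor(im,cv2.COLOR_BGR2HSV).astype(int)
m=np.zeros(im.shape[:2],bool); m[225:265,180:245]=1
red=m&((hsv[:,:,0]<8)|(hsv[:,:,0]>172))&(hsv[:,:,1]>90)
ys,xs=np.where(red); print(xs.min(),xs.max(),ys.min(),ys.max())
m=np.zeros(im.shape[:2],bool); m[170:280,370:495]=1
t=m&(hsv[:,:,2]>110); 
cnt=max(cv2.findContours(t.astype(np.uint8),0,2)[0],key=cv2.contourArea)
r=cv2.minAreaRect(cnt); print(r)
for p in cv2.boxPoints(r): print(p,unproj(*p,18,"top"))
print(unproj(*r[0],18,"top"))
m=np.zeros(im.shape[:2],bool); m[165:220,300:360]=1
t=m&(hsv[:,:,2]>70); 
cnt=max(cv2.findContours(t.astype(np.uint8),0,2)[0],key=cv2.contourArea)
r=cv2.minAreaRect(cnt); print(r)
for p in cv2.boxPoints(r): print(p,unproj(*p,30,"top"))
```

```text
[509.609 280.511 108.   ]
[509.646 265.684 108.   ]
[508.873 240.004 108.   ]
[508.901 223.98  108.   ]
[509.263 253.855 108.   ]
188 224 239 247
((432.11541748046875, 224.076904296875), (76.68140411376953, 95.50856018066406), 78.69007110595703)
[377.769 195.846] [ 625.863 -116.769   18.   ]
[471.423 177.115] [ 670.855 -327.109   18.   ]
[486.462 252.308] [ 501.571 -359.14    18.   ]
[392.808 271.038] [ 456.653 -151.436   18.   ]
[ 563.252 -238.861   18.   ]
((330.337890625, 191.2418975830078), (38.25221633911133, 38.302154541015625), 2.862405300140381)
[310.279 209.414] [591.536  34.973  30.   ]
[312.192 171.16 ] [678.416  32.129  30.   ]
[350.396 173.07 ] [674.895 -53.914  30.   ]
[348.484 211.324] [588.26 -50.59  30.  ]
```

Run:
```python
from h import *
rot=tool(DOWN,(1,-0.016,0))
grip(0.5)
robot.servo_line((509.2,253.5,130),feed=150,rotation=rot)
robot.servo_line((509.2,253.5,68),feed=100)
robot.hold(0.2)
def obs(t):
    s=robot.observe(); print(t,round(s["t"],2),s["tcp_pos"],s["contact_force"],s["wrist_torque"],s["grip_width"]*92,s["joints"][-1]); return s
obs("pre")
robot.hold(0.1);obs("pre")
grip(0.0,3); obs("closed"); robot.hold(0.15); obs("closed")
```

```text
pre 6.65 [509.591 253.724  68.62 ] [0.148 0.641 0.221] [-0.035 -0.172 -0.025] 46.02588181164482 -1.15017679186193
pre 6.75 [509.474 253.573  68.442] [0.603 0.592 0.304] [ 0.003 -0.087  0.016] 45.84727661900483 -1.1501801883331302
closed 7.36 [509.226 253.503  68.004] [-1.088  0.174 -0.021] [-0.072 -0.132 -0.034] 12.381734800170339 -1.1502332669459905
closed 7.51 [509.229 253.475  68.005] [ 0.638  0.501 -0.361] [-0.065 -0.108 -0.048] 11.82030937585382 -1.1502411526457403
```

```bash
cat >> h.py <<'E'
def avg(tag,n=8):
    F=[];T=[];W=[]
    for k in range(n):
        robot.hold(0.02); s=robot.observe(); F.append(s["contact_force"]);T.append(s["wrist_torque"]);W.append(s["grip_width"]*92)
    print(tag,round(s["t"],2),s["tcp_pos"],"F",np.mean(F,0),"T",np.mean(T,0),"w",np.mean(W)); return np.mean(F,0),np.mean(T,0)
E
python3 - <<'E'
from h import *
avg("3N")
grip(0.0,12); avg("12N")
E
```

```text
3N 7.64 [509.21  253.48   67.998] F [ 0.124  0.103 -0.08 ] T [-0.05  -0.108 -0.029] w 12.056919461041208
12N 7.99 [509.249 253.503  67.992] F [-0.121 -0.071  0.156] T [-0.046 -0.142 -0.025] w 12.041622696000253
```

Run:
```python
from h import *
grip(0.0,25); avg("25N")
grip(0.0,45); F,T=avg("45N")
if np.linalg.norm(F[:2])<2:
    robot.servo_line((509.2,253.5,71),feed=10); avg("lift3")
    robot.servo_line((509.2,253.5,75),feed=15); avg("lift7")
```

```text
25N 8.34 [509.244 253.505  68.023] F [ 0.434  0.089 -0.237] T [-0.042 -0.184 -0.015] w 11.88741818726698
45N 8.69 [509.249 253.521  68.011] F [ 0.161 -0.048 -0.229] T [-0.046 -0.205 -0.038] w 11.697256696621178
lift3 9.28 [508.908 253.341  70.809] F [ 0.258 -0.158 -4.595] T [-0.03  -0.104 -0.   ] w 11.607089063765766
lift7 9.82 [509.155 253.434  74.964] F [-0.177  0.092 -4.662] T [-0.025 -0.077  0.007] w 11.717522736884
```

Run:
```python
from h import *
robot.servo_line((509.2,253.5,84),feed=20); avg("16",4)
robot.servo_line((509.2,253.5,98),feed=30); avg("off",4)
robot.servo_line((509.2,253.5,190),feed=120)
snap("side","c_side"); snap("top","c_top")
avg("up",4)
```

```text
16 10.49 [509.163 253.398  83.937] F [-0.155 -0.181 -5.074] T [-0.007 -0.085  0.019] w 11.748532922071604
off 11.18 [509.141 253.348  97.906] F [-0.094 -0.347 -5.097] T [-0.039 -0.057 -0.03 ] w 11.713006305327543
up 12.26 [508.796 253.244 189.15 ] F [ 0.013 -0.002 -4.475] T [-0.039 -0.097 -0.015] w 11.899760696346725
```

View pics/c_side.png

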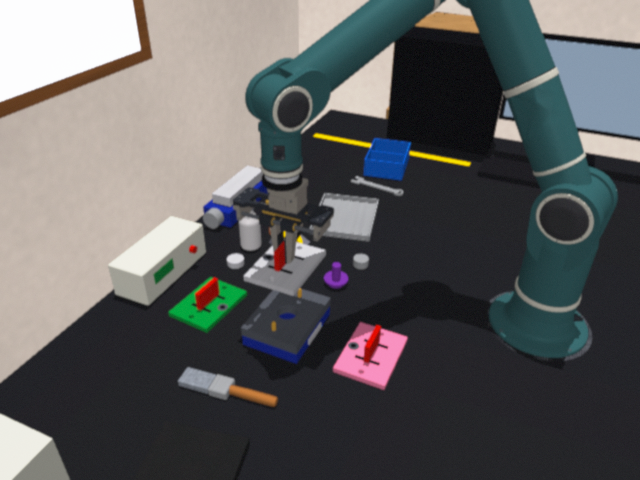

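View pics/c_top.png

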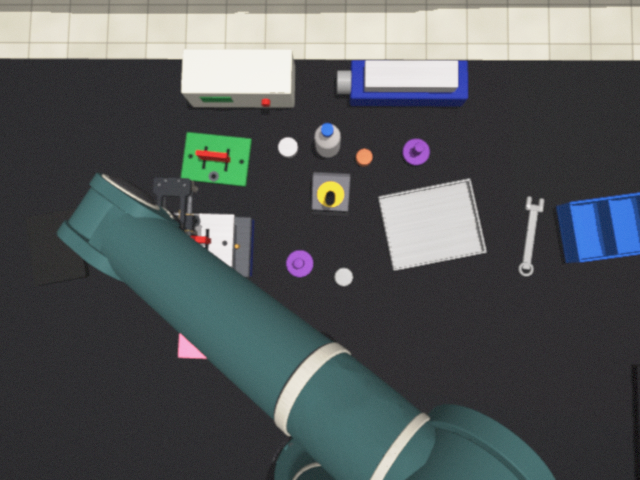

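Run:
```python
from h import *
y=0.211
rot=tool(DOWN,(np.cos(y-0.0),np.sin(y-0.0),0))
rot=tool(DOWN,(np.cos(y),np.sin(y),0))
try:
    robot.servo_line((567,-237.3,170),feed=220,rotation=rot)
except robot.IKError as e:
    print("IKError",e); robot.movep((567,-237.3,170),rot)
s=robot.observe(); print(s["t"],s["joints"])
snap("top","d_top"); snap("side","d_side")
robot.servo_line((567,-237.3,60),feed=150)
robot.servo_line((567,-237.3,30),feed=60)
avg("z30",4)
snap("side","e_side"); snap("wrist","e_wrist")
```

```text
14.6583 [ 1.075  0.746 -1.095  1.685  0.716  1.167 -0.001]
z30 16.36 [ 567.32  -237.198   30.241] F [ 0.134  0.004 -3.949] T [ 0.032 -0.103  0.004] w 11.850595075800234
```

View pics/e_side.png

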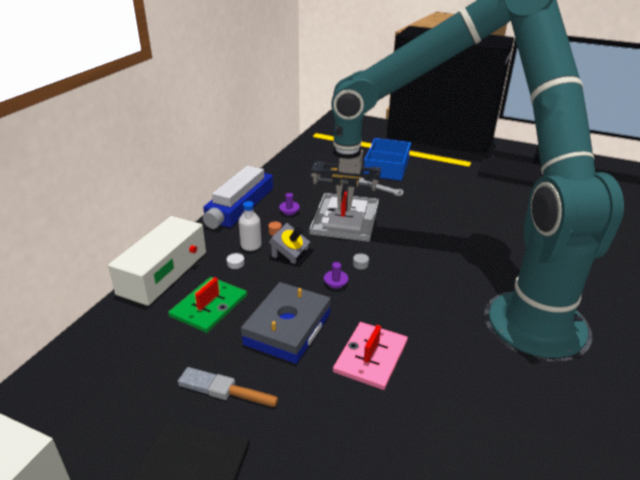

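View pics/e_wrist.png

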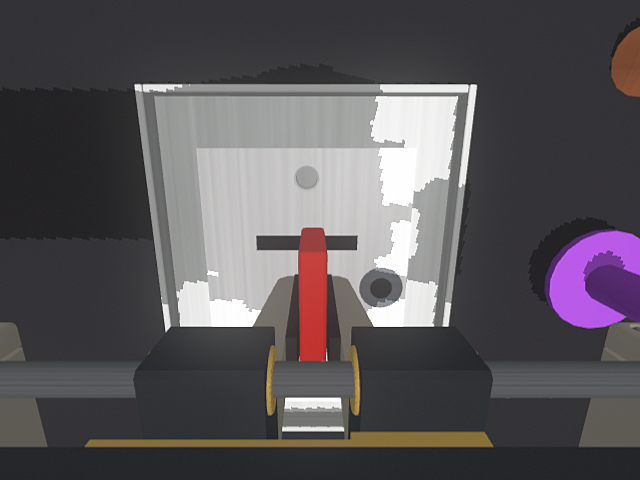

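Run:
```python
from h import *
robot.servo_line((567,-237.3,24),feed=30)
z=24
F,_=avg("z24",4)
while z>18:
    z-=0.7; robot.servo_line((567,-237.3,z),feed=15); F,T=avg(f"{z:.1f}",3)
    if F[2]>-1.5: break
grip(0.13,20); avg("13%",4)
grip(0.40); avg("open",4)
p=robot.observe()["tcp_pos"]
robot.servo_line((567,-237.3,90),feed=150)
snap("wrist","f_wrist"); avg("up",4)
```

```text
z24 16.88 [ 566.992 -237.255   23.924] F [ 0.166 -0.006 -4.889] T [-0.04  -0.093 -0.003] w 11.756406110655664
23.3 17.18 [ 567.038 -237.299   23.35 ] F [-0.276 -0.496 -4.615] T [-0.035 -0.126 -0.016] w 11.8590753849734
22.6 17.48 [ 566.97  -237.279   22.571] F [ 0.052 -0.175 -5.083] T [-0.038 -0.087 -0.009] w 11.952667888055034
21.9 17.77 [ 567.108 -237.277   22.018] F [-0.731  0.17  -3.16 ] T [-0.041 -0.067 -0.011] w 11.78339655823806
21.2 18.07 [ 567.163 -237.299   21.986] F [-3.191  0.071  5.708] T [ 0.056  0.657 -0.016] w 11.655117989862044
13% 18.44 [ 567.151 -237.366   21.705] F [-2.927  0.176  4.534] T [-0.006  0.562 -0.005] w 12.071935061599843
open 19.05 [ 567.082 -237.271   21.157] F [ 0.223 -0.416  0.319] T [-0.024 -0.108 -0.015] w 36.90792804787999
up 19.77 [ 566.155 -237.344   88.815] F [-0.266  0.065  0.075] T [-0.034 -0.102  0.008] w 36.892221591524574
```

View pics/f_wrist.png

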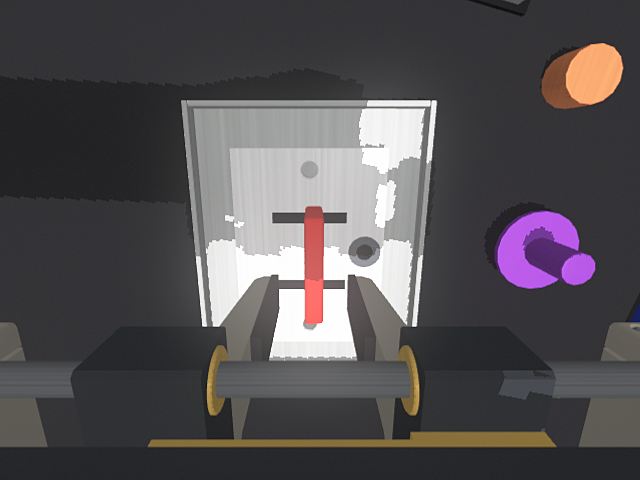

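Run:
```python
from h import *
k=np.array([612.8,-7.5,68.4]); ax=np.array([-.5,0,.866])
for yd in [(1,0,0),(0,1,0),(0,-1,0),(-1,0,0)]:
    for d in (-17,60,120): print(yd,d,kin.ik(k+ax*d,tool(-ax,yd)))
    print("  seat",kin.ik((505.7,253.2,80),tool(DOWN,yd)))
```

```text
(1, 0, 0) -17 [ 0.919  1.105 -1.335  2.136  1.843  0.965 -1.386]
(1, 0, 0) 60 [ 0.368  0.36  -0.49   2.229  1.269  0.201 -1.261]
(1, 0, 0) 120 [ 0.779  0.3   -0.936  2.239  1.002  0.327 -0.971]
  seat [ 0.186  0.752 -0.974  1.866  0.766  0.952 -1.144]
(0, 1, 0) -17 [ 0.696  0.739 -0.931  2.146  1.769  0.54   0.012]
(0, 1, 0) 60 [ 0.863  0.613 -1.122  2.204  1.53   0.552  0.202]
(0, 1, 0) 120 [ 1.043  0.516 -1.31   2.229  1.304  0.561  0.388]
  seat [ 0.286  0.883 -1.166  1.861  0.938  1.078  0.307]
(0, -1, 0) -17 [ 0.308  0.545 -0.432  2.168  1.857  0.233  2.901]
(0, -1, 0) 60 [ 0.31   0.349 -0.423  2.232  1.228  0.177 -2.801]
(0, -1, 0) 120 [ 0.338  0.194 -0.438  2.26   0.581  0.214 -2.18 ]
  seat [-0.022  0.609 -0.655  1.878  0.496  0.822 -2.508]
(-1, 0, 0) -17 [ 0.803  0.858 -1.096  2.141  1.785  0.688  1.649]
(-1, 0, 0) 60 [ 0.953  0.752 -1.282  2.2    1.592  0.713  1.78 ]
(-1, 0, 0) 120 [ 1.103  0.682 -1.461  2.227  1.421  0.742  1.903]
  seat [ 0.37   1.124 -1.424  1.857  1.171  1.32   1.739]
```

Run:
```python
from h import *
k=np.array([612.8,-7.5,68.4]); ax=np.array([-.5,0,.866])
robot.servo_line((560,-200,170),feed=250)
robot.movep(k+ax*90,tool(-ax,(0,1,0)))
grip(0.5)
robot.hold(0.15)
s=robot.observe(); print(s["t"],s["tcp_pos"],s["joints"])
i=viewer.camera_info("wrist"); snap("wrist","g_wrist"); np.save("g_info.npy",i,allow_pickle=True)
for n in ["cap_knob","cap_flange","park"]:
    for d in viewer.pinpoint(n,"wrist")[:2]:
        w=world(d["at"],"wrist",i); print(n,d["confidence"],w,proj(w,"wrist",i))
```

```text
21.575 [567.984  -7.775 146.376] [ 0.941  0.558 -1.202  2.218  1.416  0.548  0.292]
cap_knob 0.79 [613.941  -8.968  67.952] [312.785 246.221]
cap_knob 0.78 [468.685  56.009  41.384] [430.912  28.017]
cap_flange 0.85 [625.601  -7.4    44.753] [314.612 236.336]
cap_flange 0.81 [ 730.73  -199.611   11.9  ] [148.377 281.308]
```

View pics/g_wrist.png

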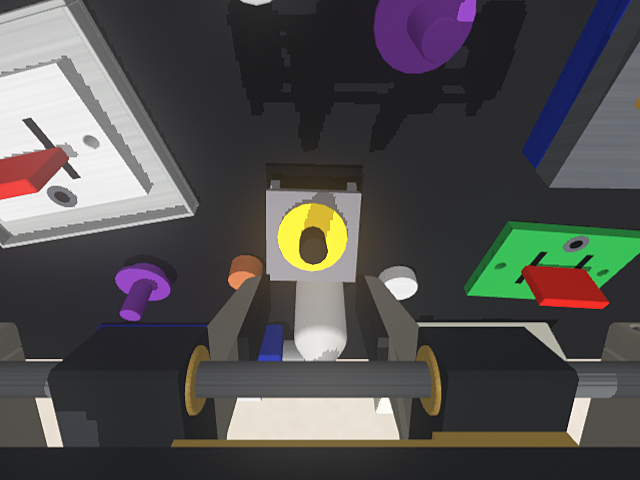

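Run:
```python
from h import *
i=np.load("g_info.npy",allow_pickle=True).item()
im=cv2.imread("pics/g_wrist.png"); h=cv2.cvtColor(im,cv2.COLOR_BGR2HSV).astype(int)
sub=np.zeros(h.shape[:2],np.uint8); sub[160:300,240:385]=1
ye=(sub>0)&(h[:,:,0]>20)&(h[:,:,0]<35)&(h[:,:,1]>110)
cnt=max(cv2.findContours(ye.astype(np.uint8),0,2)[0],key=cv2.contourArea)
print("yellow",cv2.fitEllipse(cv2.convexHull(cnt)))
for yaw in (0,-.035):
    ax=np.array([-.5*np.cos(yaw),-.5*np.sin(yaw),.866]); 
    for k in [(612.8,-7.5,68.4),(613.5,-8,68)]:
        k=np.array(k); print(yaw,k,"flange top",proj(k-ax*20,"wrist",i),"knob top",proj(k+ax*20,"wrist",i),"knob base... ")
crop=im[160:300,240:385]; cv2.imwrite("pics/g_crop.png",cv2.resize(crop,None,fx=5,fy=4,interpolation=cv2.INTER_CUBIC)[:600,:800])
pl=(sub>0)&(h[:,:,2]>100); pl[300:]=0
cnt=max(cv2.findContours(pl.astype(np.uint8),0,2)[0],key=cv2.contourArea)
print(cv2.approxPolyDP(cv2.convexHull(cnt),4,True)[:,0])
```

```text
yellow ((311.98291015625, 236.41822814941406), (67.74504089355469, 69.58061218261719), 86.87139892578125)
0 [612.8  -7.5  68.4] flange top [314.528 239.181] knob top [314.745 253.07 ] knob base... 
0 [613.5  -8.   68. ] flange top [313.939 239.431] knob top [314.065 253.316] knob base... 
-0.035 [612.8  -7.5  68.4] flange top [314.117 239.175] knob top [315.219 253.076] knob base... 
-0.035 [613.5  -8.   68. ] flange top [313.529 239.426] knob top [314.538 253.321] knob base... 
[[266 190]
 [360 193]
 [355 281]
 [343 299]
 [296 299]
 [270 280]]
```

View pics/g_crop.png

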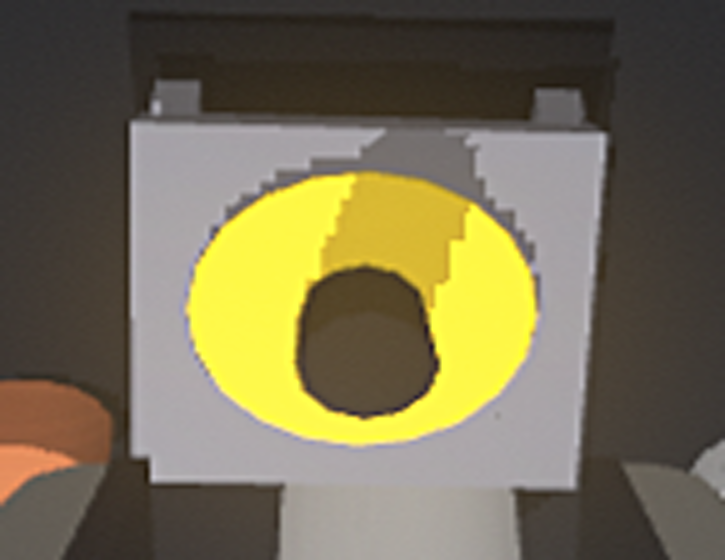

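Run:
```python
from h import *
i=np.load("g_info.npy",allow_pickle=True).item()
yaw=-.034; ax=np.array([-.5*np.cos(yaw),-.5*np.sin(yaw),.866])
ft=unproj(312,236.4,46+5*.866,"wrist",i); k=ft+20*ax; print("flange top",ft,"knob",k, proj(k+20*ax,"wrist",i))
```

```text
flange top [620.221  -9.65   50.33 ] knob [610.226  -9.31   67.65 ] [312.754 249.944]
```

```bash
cat >> h.py <<'E'
yaw=-.034; AX=np.array([-.5*np.cos(yaw),-.5*np.sin(yaw),.8660254]); K=np.array([611.8,-8.8,67.8]); RC=tool(-AX,(-np.sin(yaw),np.cos(yaw),0))
E
python3 - <<'E'
from h import *
robot.servo_line(K+AX*40,feed=120,rotation=RC)
robot.servo_line(K-AX*14.5,feed=60)
robot.hold(.2); avg("pre",4)
grip(0,3); robot.hold(.1); F,T=avg("3N",6); print(R.from_rotvec(RC).as_matrix().T@F)
E
```

```text
pre 23.67 [619.1    -9.141  55.512] F [-0.068 -0.298  0.067] T [ 0.089  0.354 -0.007] w 46.010574233001364
3N 24.35 [619.106  -8.938  55.292] F [0.249 0.323 0.589] T [0.131 0.324 0.027] w 21.93206054501557
[-0.391  0.331  0.501]
```

Run:
```python
from h import *
B=R.from_rotvec(RC).as_matrix()
grip(0,30); F,_=avg("30N",6); print(B.T@F)
p=robot.observe()["tcp_pos"]
for d in (3,8,18,40):
    robot.servo_line(K-AX*14.5+AX*d,feed=30 if d<20 else 80); F,_=avg(f"d{d}",4); print(B.T@F)
snap("wrist","i_wrist"); snap("side","i_side")
```

```text
30N 24.67 [619.068  -8.943  55.294] F [-0.18   0.381  0.861] T [0.165 0.3   0.033] w 21.259589283416915
[-0.842  0.375  0.263]
d3 24.98 [617.561  -9.008  57.956] F [ 0.433  0.333 -0.464] T [0.168 0.267 0.071] w 21.306563619379155
[0.613 0.348 0.133]
d8 25.37 [615.052  -8.973  62.306] F [0.747 0.7   0.126] T [0.147 0.267 0.03 ] w 21.46777222390818
[0.252 0.725 0.689]
d18 25.92 [609.949  -8.978  70.798] F [-0.094  0.083 -0.809] T [0.063 0.463 0.001] w 21.532182942307585
[ 0.653  0.08  -0.488]
d40 26.41 [599.149  -8.653  89.667] F [-0.179 -0.109 -0.589] T [ 0.09   0.433 -0.004] w 21.49480399307943
[ 0.422 -0.115 -0.446]
```

View pics/i_wrist.png

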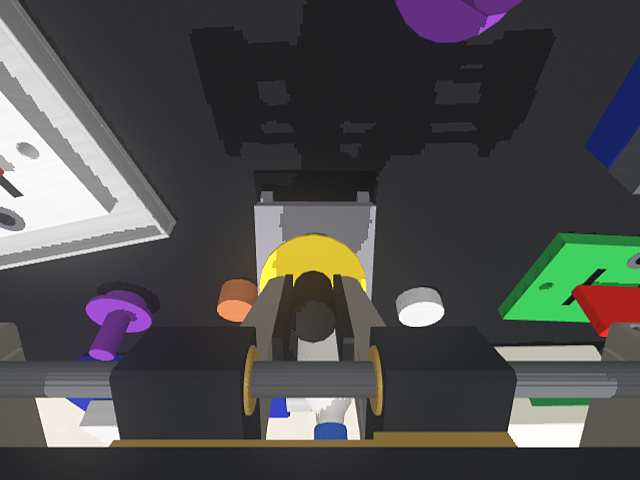

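```bash
cat > fit.py <<'E'
from h import *
from scipy.optimize import least_squares
def fit(fn,camT=(np.array([-170.262,.877,-73.762]),),dbg=True):
    i=viewer.camera_info("wrist"); s=robot.observe(); M=R.from_rotvec(s["tcp_rot"]).as_matrix(); t0=s["tcp_pos"]
    im=cv2.imread(fn); h=cv2.cvtColor(im,cv2.COLOR_BGR2HSV).astype(int)
    ye=(h[:,:,0]>18)&(h[:,:,0]<35)&(h[:,:,1]>120)&(h[:,:,2]>60); ye[300:]=0
    n,l,st,c=cv2.connectedComponentsWithStats(ye.astype(np.uint8)); 
    sel=[k for k in range(1,n) if st[k,4]>60 and 240<c[k][0]<390]; ye=np.isin(l,sel)
    pts=[]
    for u in range(262,366,2):
        r=np.where(ye[:,u])[0]
        if len(r): pts.append((u+0.0,r.min()-0.5))
    pts=np.array(pts,float)
    th=np.linspace(0,2*np.pi,721)
    def circ(p):
        X=np.c_[np.full_like(th,p[0]),p[1]+30*np.cos(th),p[2]+30*np.sin(th)]@M.T+t0
        return np.array([proj(x,"wrist",i) for x in X])
    Rm=i["R"];
    def circ(p):
        X=(np.c_[np.full_like(th,p[0]),p[1]+30*np.cos(th),p[2]+30*np.sin(th)]@M.T+t0)@Rm.T+i["t"]
        u=X@i["camera_matrix"].T; return u[:,:2]/u[:,2:]
    def res(p,xo=None):
        q=p if xo is None else (xo,*p)
        C=circ(q); cen=C.mean(0)
        d=np.linalg.norm(pts[:,None]-C[None],axis=2); j=d.argmin(1)
        return np.sign(np.linalg.norm(pts-cen,axis=1)-np.linalg.norm(C[j]-cen,axis=1))*d[np.arange(len(pts)),j]
    r=least_squares(res,[10.5,0,0],loss="soft_l1"); print("free",r.x,np.sqrt(np.mean(r.fun**2)),len(pts))
    for xo in (8.5,10.5,12.5):
        q=least_squares(lambda p:res(p,xo),[0,0],loss="soft_l1"); print(xo,q.x,np.sqrt(np.mean(q.fun**2)))
    C=circ(r.x)
    for p in C: cv2.circle(im,(int(round(p[0])),int(round(p[1]))),0,(255,0,0),-1)
    cv2.imwrite(fn.replace(".png","_fit.png"),cv2.resize(im[200:360,210:410],None,fx=4,fy=3.7,interpolation=cv2.INTER_NEAREST))
E
python3 -c "
from fit import *
fit('pics/i_wrist.png')"
```

```text
free [12.661 -1.268  0.889] 0.3810479004528923 52
8.5 [-1.297 -0.024] 0.49437992121113983
10.5 [-1.268  0.413] 0.4168946060421146
12.5 [-1.282  0.855] 0.3815105274255868
```

View pics/i_wrist_fit.png

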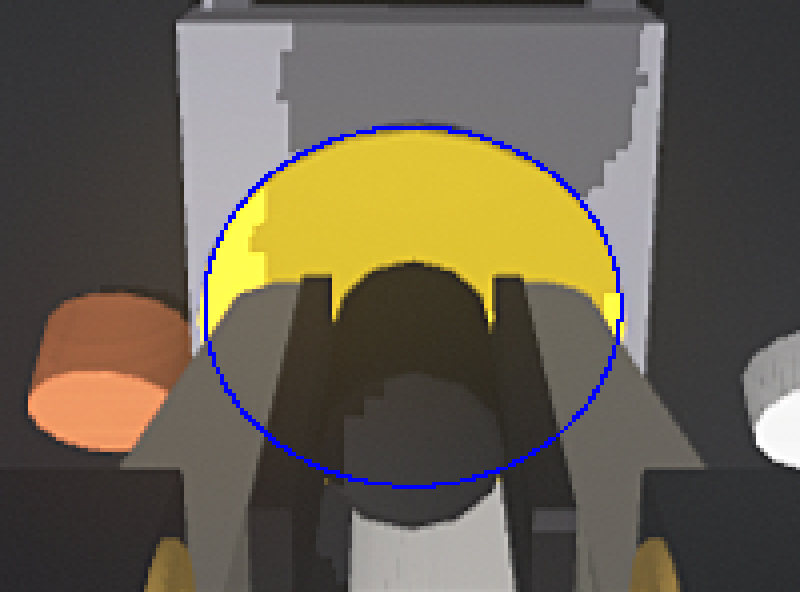

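View pics/i_side.png

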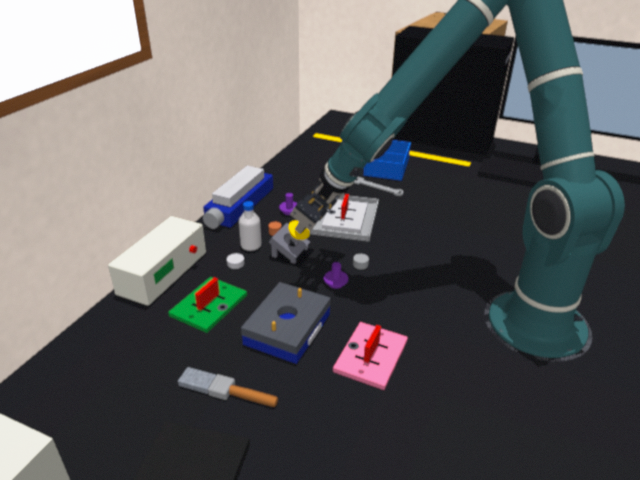

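Run:
```python
from h import *
s=robot.observe(); M=R.from_rotvec(s["tcp_rot"]).as_matrix(); i=viewer.camera_info("wrist")
Rct=i["R"]@M; tct=i["R"]@s["tcp_pos"]+i["t"]; Km=i["camera_matrix"]
print("now cam in tool",-Rct.T@tct, Rct[0]); np.savez("ct.npz",R=Rct,t=tct)
def pj(X):
    u=Km@(Rct@np.array(X,float)+tct); return u[:2]/u[2]
# rail in e_wrist: top is at tool x = -(23+19..) : TCP 68 vs rail top 108 => x=-40
for z in (-20,0,20,35): print("rail top y=0,±6",pj((-40,-6,z)),pj((-40,6,z)))
im=cv2.imread("pics/e_wrist.png"); h=cv2.cvtColor(im,cv2.COLOR_BGR2HSV).astype(int)
for r in (232,240,250,270,300,340,355):
    m=((h[r,:,0]<8)|(h[r,:,0]>172))&(h[r,:,1]>90); x=np.where(m)[0]; x=x[(x>280)&(x<350)]; print(r,x.min() if len(x) else None,x.max() if len(x) else None)
```

```text
now cam in tool [-170.31    -1.076  -74.501] [ 0.001  1.    -0.001]
rail top y=0,±6 [300.973 285.998] [330.132 286.026]
rail top y=0,±6 [301.371 329.562] [329.471 329.593]
rail top y=0,±6 [301.742 370.07 ] [328.855 370.102]
rail top y=0,±6 [302.003 398.634] [328.421 398.667]
232 301 323
240 300 325
250 299 326
270 298 326
300 299 326
340 299 326
355 299 325
```

Run:
```python
from h import *
for k in range(3):
    s=robot.observe(); i=viewer.camera_info("wrist"); c=-i["R"].T@i["t"]; M=R.from_rotvec(s["tcp_rot"]).as_matrix(); print(s["tcp_pos"],c,M.T@(c-s["tcp_pos"]))
i=np.load("b_info.npy",allow_pickle=True).item(); c=-i["R"].T@i["t"]
M=R.from_rotvec(tool(DOWN,(1,0,0))).as_matrix()
for p in [(505.517,252.128,209.827),(505,253,210)]: print("b",c,M.T@(c-np.array(p)))
print((M.T@i["R"].T).T)
i=np.load("g_info.npy",allow_pickle=True).item(); c=-i["R"].T@i["t"]
ax=np.array([-.5,0,.866]);M=R.from_rotvec(tool(-ax,(0,1,0))).as_matrix(); print("g",M.T@(c-np.array([567.984,-7.775,146.376])))
```

```text
[599.083  -8.472  89.5  ] [449.507  -4.443 199.807] [-170.31    -1.076  -74.501]
[599.083  -8.472  89.5  ] [449.507  -4.443 199.807] [-170.31    -1.076  -74.501]
[599.083  -8.472  89.5  ] [449.507  -4.443 199.807] [-170.31    -1.076  -74.501]
b [505.423 325.532 380.033] [-170.206   -0.094  -73.404]
b [505.423 325.532 380.033] [-170.033    0.423  -72.532]
[[ 0.     1.     0.002]
 [-0.266 -0.002  0.964]
 [ 0.964 -0.001  0.266]]
g [-170.338   -0.952  -74.536]
```

Run:
```python
from h import *
robot.servo_line(K+AX*85,feed=200)
robot.movep((505.7,289,165),tool(DOWN,(1,0,0)))
robot.hold(.4)
avg("j",4)
s=robot.observe(); print(s["joints"],s["tcp_rot"],tool(DOWN,(1,0,0))); i=viewer.camera_info("wrist"); snap("wrist","j_wrist"); np.save("j.npy",dict(i=i,p=s["tcp_pos"],r=s["tcp_rot"]),allow_pickle=True)
snap("side","j_side")
```

```text
j 28.63 [505.925 288.597 165.084] F [-0.205  0.072 -0.627] T [-0.045 -0.066  0.011] w 21.389000868065864
[ 0.176  0.676 -1.058  1.77   0.659  1.099 -1.11 ] [ 1.21   1.209 -1.209] [ 1.209  1.209 -1.209]
```

View pics/j_wrist.png

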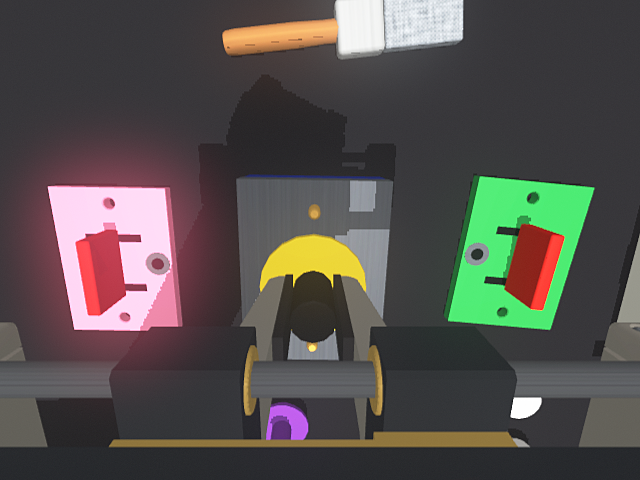

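View pics/j_side.png

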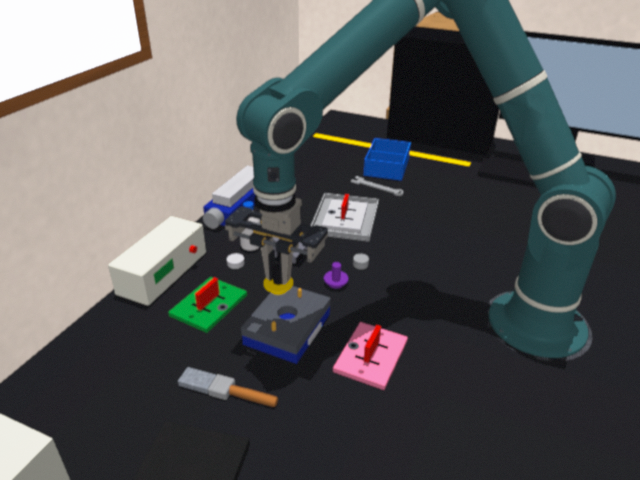

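Run:
```python
from h import *
robot.servo_line((505.7,325,190),feed=150)
robot.hold(.3)
avg("k",4)
s=robot.observe(); i=viewer.camera_info("wrist"); snap("wrist","k_wrist"); np.save("k.npy",dict(i=i,p=s["tcp_pos"],r=s["tcp_rot"]),allow_pickle=True)
im=cv2.imread("pics/k_wrist.png"); cv2.imwrite("pics/k_crop.png",cv2.resize(im[150:350,210:410],None,fx=3,fy=3,interpolation=cv2.INTER_NEAREST))
```

```text
k 29.54 [505.808 324.361 189.664] F [-0.092 -0.074 -0.232] T [-0.05  -0.076  0.027] w 21.406796929740217
```

View pics/k_crop.png

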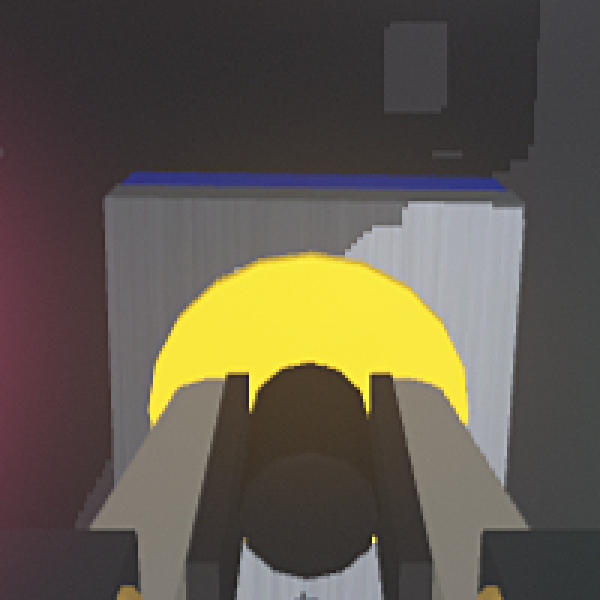

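Run:
```python
from h import *
robot.servo_line((505.7,208,180),feed=200)
robot.hold(.3)
avg("k",4)
s=robot.observe(); i=viewer.camera_info("wrist"); snap("wrist","l_wrist"); np.save("l.npy",dict(i=i,p=s["tcp_pos"],r=s["tcp_rot"]),allow_pickle=True)
im=cv2.imread("pics/l_wrist.png"); cv2.imwrite("pics/l_crop.png",cv2.resize(im[110:310,210:410],None,fx=3,fy=3,interpolation=cv2.INTER_NEAREST))
```

```text
k 30.69 [505.506 208.818 180.037] F [ 0.287 -0.645 -0.66 ] T [-0.029 -0.091 -0.029] w 21.45452284080595
```

View pics/l_crop.png

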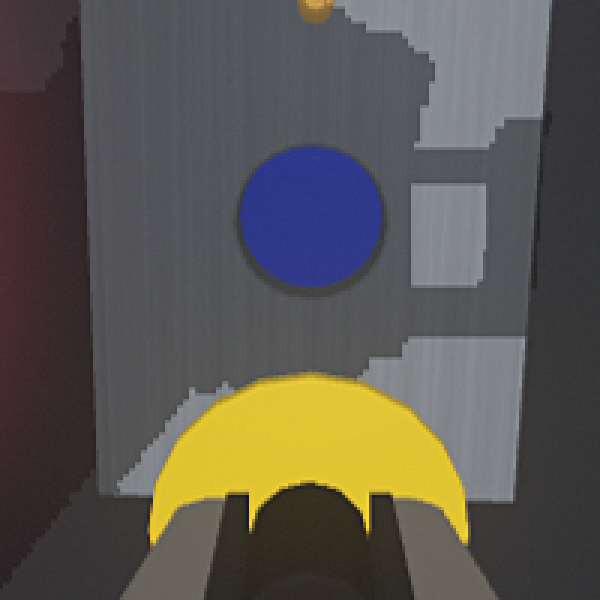

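```bash
cat > fit2.py <<'E'
from h import *
from scipy.optimize import least_squares
D=np.load("l.npy",allow_pickle=True).item(); i=D["i"]; Km=i["camera_matrix"]
M=R.from_rotvec(D["r"]).as_matrix(); 
c=M@np.array([-170.3,0,-74.4])+D["p"]; print("cam offset world", -i["R"].T@i["t"]-c)
Rc=i["R"]; t=-Rc@c
im=cv2.imread("pics/l_wrist.png"); hsv=cv2.cvtColor(im,cv2.COLOR_BGR2HSV).astype(int); g=cv2.cvtColor(im,cv2.COLOR_BGR2GRAY).astype(int)
print(g[183,284:295],g[183,334:345]); print(g[152:165,313],g[200:215,313])
th=np.linspace(0,2*np.pi,1441)
def circ(C,r,N=np.eye(3)):
    X=(np.c_[r*np.cos(th),r*np.sin(th),0*th]+C)
    u=(X@Rc.T+t)@Km.T; return u[:,:2]/u[:,2:]
def fit(pts,f,p0):
    def res(p):
        C=f(p); cen=C.mean(0); d=np.linalg.norm(pts[:,None]-C[None],axis=2); j=d.argmin(1)
        return np.sign(np.linalg.norm(pts-cen,axis=1)-np.linalg.norm(C[j]-cen,axis=1))*d.min(1)
    q=least_squares(res,p0,loss="soft_l1"); return q.x,np.sqrt(np.mean(q.fun**2))
# bore: radial edge search for darkest->grey boundary
pts=[]; cu,cv=313.5,183.5
for a in np.linspace(0,2*np.pi,72,endpoint=False):
    rr=np.arange(19,31,.25); xs=cu+rr*np.cos(a); ys=cv+rr*np.sin(a)
    v=cv2.remap(g.astype(np.float32),xs.astype(np.float32)[None],ys.astype(np.float32)[None],cv2.INTER_LINEAR)[0]
    d=np.gradient(v); k=d.argmax(); pts.append((xs[k],ys[k]))
pts=np.array(pts)
print("bore r=22:",fit(pts,lambda p:circ((p[0],p[1],50),22),[505,253])); print("bore r free:",fit(pts,lambda p:circ((p[0],p[1],50),p[2]),[505,253,22]))
# flange bottom circle
ye=(hsv[:,:,0]>18)&(hsv[:,:,0]<35)&(hsv[:,:,1]>120)&(hsv[:,:,2]>60); ye[290:]=0; ye[:225]=0
p2=[]
for u in range(262,366,2):
    r=np.where(ye[:,u])[0]
    if len(r): p2.append((u,r.min()-.5))
p2=np.array(p2,float)
for zf in (166,168,170,172): print("flange z",zf,fit(p2,lambda p:circ((p[0],p[1],zf),30),[505,208]))
print("free",fit(p2,lambda p:circ(p,30),[505,208,168]))
print("tcp",D["p"])
E
python3 fit2.py
```

```text
cam offset world [-0.224 -1.066 -0.045]
[86 86 86 80 71 60 60 61 61 62 61] [63 64 64 60 68 80 88 87 88 89 87]
[85 86 85 87 87 81 71 64 63 63 64 65 62] [63 64 62 64 65 67 68 70 68 78 87 86 89 88 87]
bore r=22: (array([506.012, 253.325]), np.float64(0.25929635828566094))
bore r free: (array([506.013, 253.324,  22.031]), np.float64(0.2570838716203907))
flange z 166 (array([505.367, 207.102]), np.float64(0.4188317139316362))
flange z 168 (array([505.371, 207.546]), np.float64(0.40319721966095085))
flange z 170 (array([505.376, 208.   ]), np.float64(0.4366182478880747))
flange z 172 (array([505.367, 208.434]), np.float64(0.5093086421394846))
free (array([505.38 , 207.429, 167.466]), np.float64(0.40182475003504403))
tcp [505.506 208.818 180.037]
```

Run:
```python
from h import *
x,y=506.0,254.1
rot=tool(DOWN,(1,0,0))
robot.servo_line((x,y,140),feed=120,rotation=rot)
robot.servo_line((x,y,82),feed=100)
robot.hold(.3); F0,_=avg("82",6)
i=snap("side","m_side"); snap("wrist","m_wrist")
for z in (77,74,72,70,68):
    robot.servo_line((x,y,z),feed=25); F,T=avg(f"{z}",3)
    if np.linalg.norm((F-F0))>5: print("stop"); break
```

```text
82 32.53 [506.183 254.085  82.285] F [ 0.113  0.158 -0.858] T [-0.023 -0.076 -0.008] w 21.45227579453638
77 33.03 [505.908 254.116  76.856] F [ 0.153  0.446 -0.664] T [-0.042 -0.111  0.017] w 21.233974877549937
74 33.35 [505.931 254.093  73.909] F [-0.096 -0.086 -1.236] T [-0.033 -0.059 -0.019] w 21.44537682033922
72 33.65 [505.947 254.061  71.929] F [ 0.168 -0.228 -0.167] T [ 0.012 -0.087 -0.021] w 21.472223237423222
70 33.95 [505.951 254.085  69.943] F [ 0.1   -0.166 -0.317] T [-0.06  -0.095 -0.008] w 21.40473776200426
68 34.25 [505.959 254.091  67.924] F [-0.378 -0.054 -0.961] T [-0.043 -0.068 -0.028] w 21.13448167563664
```

Run:
```python
import cv2
a=cv2.imread("pics/m_side.png")[200:380,200:400]; cv2.imwrite("pics/m_crop.png",cv2.resize(a,None,fx=3,fy=3))
```

```text
(no output)
```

View pics/m_crop.png

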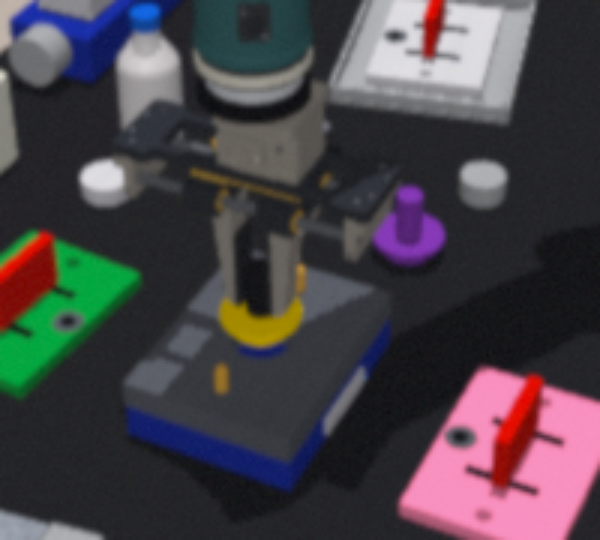

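Run:
```python
from h import *
x,y=506.0,254.1
for z in (66,64,62.5,61.5,60.7,60,59.3,58.6,57.9,57.2):
    robot.servo_line((x,y,z),feed=20); F,T=avg(f"{z}",3)
    if np.linalg.norm(F-[0,0,-.7])>4: print("stop"); break
```

```text
66 34.55 [505.927 254.113  65.918] F [-0.054  0.727 -0.989] T [-0.037 -0.089  0.007] w 21.434187388826555
64 34.85 [505.988 254.088  63.941] F [ 0.241  0.354 -0.767] T [-0.05  -0.079  0.003] w 21.368583552672064
62.5 35.15 [505.948 254.104  62.46 ] F [ 0.18  -0.262 -0.697] T [-0.053 -0.042  0.027] w 21.591403091672316
61.5 35.45 [506.171 254.206  61.663] F [ 0.164 -0.206  0.76 ] T [-0.014 -0.083 -0.038] w 21.12580958486517
60.7 35.75 [506.15  254.189  61.617] F [-1.707 -1.541  7.927] T [-0.398  0.33  -0.027] w 21.347470365950823
stop
```

Run:
```python
from h import *
robot.servo_line((506.0,254.1,61.4),feed=20); avg("rel",3)
grip(0.27,10); robot.hold(.1); avg("26%",3)
grip(0.45); 
robot.servo_line((506,254.1,120),feed=100)
robot.servo_line((506,209,185),feed=200); robot.hold(.3)
s=robot.observe(); i=viewer.camera_info("wrist"); snap("wrist","n_wrist"); np.save("n.npy",dict(i=i,p=s["tcp_pos"],r=s["tcp_rot"]),allow_pickle=True)
snap("side","n_side"); print(s["t"])
a=cv2.imread("pics/n_side.png")[200:380,200:400]; cv2.imwrite("pics/n_crop.png",cv2.resize(a,None,fx=4,fy=3.3))
```

```text
rel 36.05 [506.094 254.118  61.609] F [-0.586 -0.724  4.056] T [-0.211  0.038  0.004] w 21.371983788124084
26% 36.47 [505.919 254.068  61.212] F [ 0.364  0.388 -0.12 ] T [-0.029 -0.075  0.007] w 24.88561030448672
38.475
```

View pics/n_crop.png

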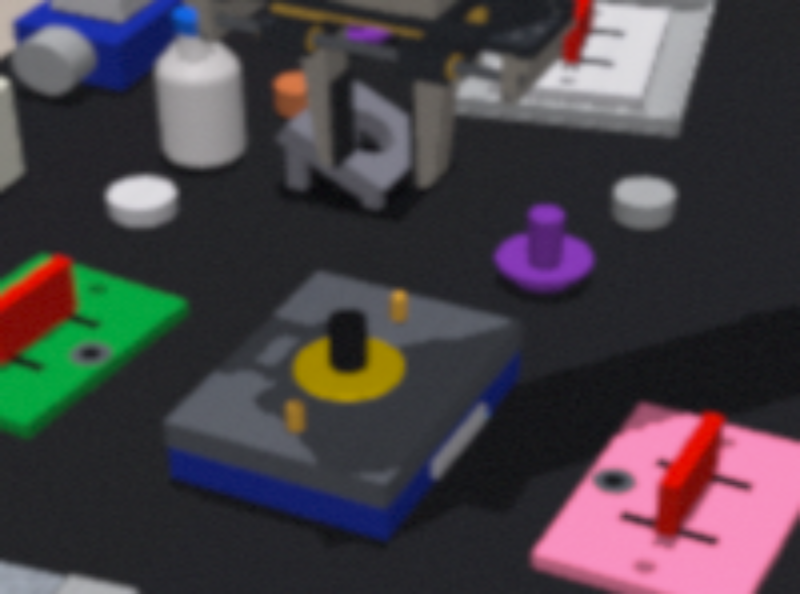

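View pics/n_wrist.png

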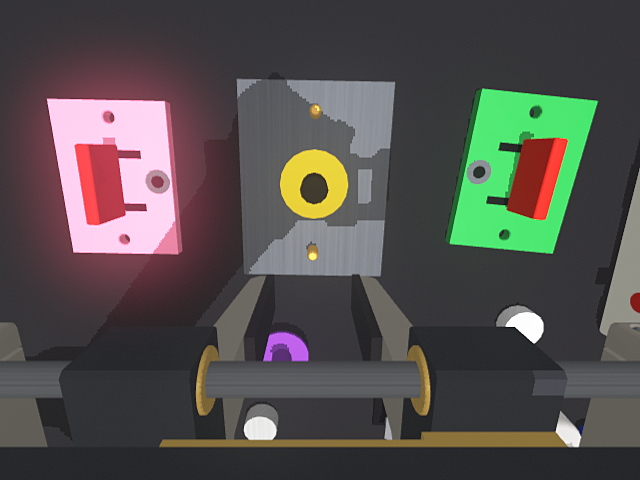

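Run:
```python
from h import *
D=np.load("n.npy",allow_pickle=True).item(); i=D["i"]
im=cv2.imread("pics/n_wrist.png"); h=cv2.cvtColor(im,cv2.COLOR_BGR2HSV).astype(int)
ye=(h[:,:,0]>18)&(h[:,:,0]<35)&(h[:,:,1]>120); ye[:140]=0; ye[225:]=0; ye[:,:270]=0; ye[:,360:]=0
cnt=max(cv2.findContours(ye.astype(np.uint8),0,2)[0],key=cv2.contourArea); e=cv2.fitEllipse(cv2.convexHull(cnt)); print(e,unproj(*e[0],54,"wrist",i)+[.2,1.07,0])
for z in (50,55,60):
    q=[unproj(e[0][0]+s*34,e[0][1],z,"wrist",i) for s in(-1,1)]; print(z,np.linalg.norm(q[0]-q[1])*e[1][1]/68)
for n in ("cap_flange","plate_base","tray_in"):
    for d in viewer.pinpoint(n,"side"): print(n,d["confidence"],world(d["at"],"side"))
avg("end",2)
```

```text
((313.52484130859375, 183.5336151123047), (68.06298828125, 69.0992202758789), 175.70187377929688) [505.889 254.191  54.   ]
50 61.21967580680016
55 60.214403883497575
60 59.209131960194945
cap_flange 0.76 [475.395  60.128  10.848]
cap_flange 0.66 [506.144 257.729  49.615]
cap_flange 0.63 [ 729.539 -196.754   16.067]
plate_base 0.91 [708.896 260.962   2.76 ]
plate_base 0.7 [309.319 257.545   1.575]
plate_base 0.57 [ 566.281 -236.872    7.893]
end 38.76 [505.934 209.132 184.912] F [0.329 0.298 0.302] T [-0.05  -0.068 -0.017] w 41.7973308725216
```

Flange top measures z≈55 (flush), it is centred on the bore, and the plate is in the tray. I'm handing in.

Run:
```python
from h import *
print(robot.job_done())
```

```text
the job is handed in; nothing more can be done
None
```

The table plate now lies rail-up and flat in the steel tray, and the yellow dust cap closes the bare chamber bore. I handed the job in at about 39 s of the 67 s allowed; no verdict is reported.

**Plate:**
- I found the rail in the wrist camera image, about 3.5 mm off the plate's centre. A 3 N close on it showed no side force, so it was centred.
- I stepped the grip up to 45 N, and side force stayed below about 0.5 N. During the lift off the dowels it stayed below about 0.4 N, with only the 4.5–5 N weight showing.
- I lowered the plate to contact in the tray, pressing with about 6 N, and then released it. It lies parallel to the tray and near its centre.

**Cap:**
- I gripped the knob along its 30° tilt, pulled it out along its own axis, turned it upright and lowered it into the bore with no jamming. It landed with about 8 N.
- The last wrist image puts the flange at (505.9, 254.2). The bore measured (506.0, 253.3) before fitting, which is inside the 2 mm clearance. Flange size and contact height both say it is flush.

**Checks that disagreed:**
- The wrist camera's calibration was about 1 mm off in y, which I corrected.
- The detection network on the side camera put the cap about 3.5 mm further in y and the plate's underside at z = 8 instead of 4. Both are within its stated accuracy of about 4 mm. The pictures and the contact heights contradict them.

In the pictures, the samples, bottle, brush and wrench showed no movement. I did not check this by measurement, and the last images do not show the brush or wrench. The gripper was open and clear of everything at hand-in.

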